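# Press the bearing covers home and unclamp the block

## Robot

A 7-joint arm with a two-finger parallel gripper is mounted at the origin on a cart in front of the work surface, level with it; the furniture and walls round the work are solid. World frame = base frame: x ahead of the robot, y to its left, z up, the work surface at z = 0. Lengths are in m, angles in rad, forces in N, time in s.
With the tool pointing down it reaches from about 0.35 to 0.9 m from the base axis. Payload 19.9 kg.
Tool frame: the origin (TCP) lies midway between the tips of the shut fingers; the grasp point (between the pads) lies 19 mm behind it; z points along the fingers, y is the line along which they close (so a half turn about z gives the same grasp; the last joint's range is limited). The gripper opens to 85 mm and grips with 20 to 120 N. Pads are 22 mm wide; open, the fingers measure 114 mm over their backs; the gripper's body (76 mm by 85 mm) begins 54 mm behind the grasp point. The pads swing forward as they close: fully open they stand 13 mm farther back than shut.
Start: joints at [-0.042, 0.417, -0.01, 1.614, 0.005, 1.111, -0.053], TCP at [0.625, 0, 0.231] pointing down, gripper open.
Joint ranges: [-2.81, 2.81], [-0.39, 2.02], [-1.27, 1.25], [0.06, 2.57], [-1.19, 4.33], [0.19, 2], [-2.82, 2.82]. Speed limits (rad/s): [1.89, 1.89, 2.39, 2.39, 3.01, 3.01, 3.01].

## Interface

Orientations are given as a unit quaternion [x, y, z, w].
In Python, from bench import arm, imaging gives the robot as it stands.
- The arm moves only by the tool carry_out, never from a script. Its argument "targets" is a list of rows, each an object with "turn": the turn, a rotation vector about the world's x, y, z in rad, a list of three; "xyz": the shift along the world's x, y, z in mm, a list of three; "hand": the opening, from 0 (shut) to 1 (fully open). A call has 1 to 5 rows; each row is the pose to reach, as a shift and turn from the pose commanded when the call began; what a row does not reach only later rows make up. A row lasts 1/8 s, in which the tool goes at most 62.5 mm and 10.7 degrees, less where a joint would pass 70% of its speed; a pose out of reach is approached as far as the arm can. A call with a gripper value outside its range is refused whole. The fingers move at their own pace and stop on an object; "squeeze" is the grip in N (left out, the last holds). Time passes only in rows, so rows that repeat a pose let the fingers close. It gives the time, the measured TCP pose, the force, the opening and the grip force at its end, in the units of the state.
- arm.observe(): the state, without advancing time (a new reading comes with each control period).
- imaging.read_camera(name): name is "scene" or "side" or "wrist"; returns (picture, depth): 384x512x3 uint8, red, green, blue; 384x512 float32, m along the optical axis (not along the pixel's ray), 0 where there is no reading.
- imaging.calibration(name): a dict with "fx", "fy", "cx", "cy" (pixels), "rvec" (rotation vector, rad) and "tvec" (3), from world to camera coordinates, as OpenCV has them; the wrist camera has in their place "T_tool_cam" (4x4, takes a point from camera to tool coordinates, whose origin is the TCP and whose axes are the flange's). Camera axes: x right, y down, z forward; pixel columns grow to the right and rows downward; lengths in m; the calibration is good to about 2 mm. A picture is of the moment at which its call begins: read the wrist's pose just before it. calibration takes no time and is no camera call.
- arm.close_job(): hands the job in; it is judged then, once.
The state is a dict: "time": time; "joint_pos": joint angles; "joint_velocities": joint speeds; "joint_torque": joint torques, N m; "tcp_pos": TCP position; "orientation": TCP orientation; "wrist_force": force on the tool from outside, world axes, zero at the start; "wrist_torque": the same for the moment, N m; "finger_gap": opening from 0.0 (shut) to 1.0 (fully open); "finger_force": force on a finger pad.
Only numpy, scipy, OpenCV 4.12 (cv2) and the standard library are available. Lean on these libraries where they do the work, as an engineer would, in place of code of your own. Each camera call takes 0.05 s, during which the arm holds its last target. There are 200 camera calls.

## Task

The bearing block is held in the ratchet clamp with some of its snap-in covers standing proud. Pressing with the seating tool, not with bare fingers, push every cover down until it clicks home flush, and stand the tool back upright on its little plywood rest; only when all the covers are home, flip the ratchet's direction lever over to the loosening side (counter-clockwise seen from above) and work the handle back and forth until the clamp jaw is well clear of the block's foot. Then lift the block out by its handle and set it down level in the middle of the large plywood board, covers still home.

Things in the scene. Friction and masses are not known exactly. Their poses are not given: they have to be found in the camera images.
- clamp: ratchet clamp of dark steel, fixed to the bench: base plate 160 x 375 x 14 mm (from y = -210 to +165 of its own frame), fixed stop at its +y end, gear housing with the ratchet on top at its -y end. Origin: on the bench, in the middle of the plate's width; z up. The block stands on the plate (top 14 mm) between stop and jaw
- spindle_axis (a point): top of the hex head of the clamp's spindle, on the vertical axis about which the ratchet handle swings; 94 mm above the bench, at [0, -165] mm in the clamp's frame
- handle_knob (a point): mid-height of the black upright round knob (diameter 22 mm, 79 to 125 mm above the bench) at the end of the ratchet handle, 165 mm from the spindle axis. The handle is a bar 62 to 78 mm above the bench. Pushing the knob sideways (2 N free, up to 6 N when driving the spindle) swings the handle
- ratchet (a joint): angle of the ratchet handle, rad, -0.65 to +0.65; 0: it points along the clamp's -x; grows counter-clockwise from above; stays where left. Lever on the loosening side: a counter-clockwise swing turns the spindle along and opens the jaw (6.5 mm per rad, after up to 0.4 rad of idle play), the return swing only clicks, so several strokes are needed. Lever on the other side: the reverse
- lever_tab (a point): middle of the upright tab (10 x 8 mm, 84 to 114 mm above the bench) at the end of the ratchet's direction lever. The lever lies on the ratchet head and pivots about a vertical axis on the handle 52 mm from the spindle axis; the tab stands 41 mm further out, 93 mm from the spindle axis when central
- lever (a joint): angle of the direction lever relative to the handle, rad, counter-clockwise from above positive; over-centre: it springs to -0.46 (tightening side, drives clockwise; so it starts) or +0.46 (loosening side, drives counter-clockwise). Pushing the tab sideways with 2 to 3 N past the middle throws it over (it may rest at 0.25 on a tooth till the handle moves); the handle may swing along
- jaw (a joint): opening of the sliding jaw, m, 0 (gripping the block) to 0.031. The jaw slides along the clamp's -y away from the block; its lip reaches 10 mm over the block's foot until it is opened
- block: grey bearing block 155 x 170 x 40 mm (own x, y, z), 0.65 kg, with a foot 16 mm long and 12 mm thick on its -y face under the jaw's lip; origin at the centre of its underside, z up. Four square seats at x = +-38, y = +-54 mm; the one at x = -38, y = -54 has its cover home already, a seat without a cover stays empty. Loose once the jaw is open
- lift_handle (a point): middle of the block's lifting handle: a round steel bar 12 mm thick along the block's x, 84 mm long between its posts, its axis 74 mm above the block's underside and 34 mm above its top face; free all round
- cover_1: snap-in aluminium cover, square 50 x 50 x 6 mm plate on top, in the block's seat at x = 38, y = 54 mm (may be absent). Origin: centre of its underside, 26 mm below its top. It starts about 10 mm proud on sprung catches, origin 30 mm above the block's underside; 6 to 15 N straight down snaps it home: plate flat on the block, origin at 20 mm
- cover_2: snap-in aluminium cover, square 50 x 50 x 6 mm plate on top, in the block's seat at x = -38, y = 54 mm (may be absent). Origin: centre of its underside, 26 mm below its top. It starts about 10 mm proud on sprung catches, origin 30 mm above the block's underside; 6 to 15 N straight down snaps it home: plate flat on the block, origin at 20 mm
- cover_3: snap-in aluminium cover, square 50 x 50 x 6 mm plate on top, in the block's seat at x = 38, y = -54 mm (may be absent). Origin: centre of its underside, 26 mm below its top. It starts about 10 mm proud on sprung catches, origin 30 mm above the block's underside; 6 to 15 N straight down snaps it home: plate flat on the block, origin at 20 mm
- seating_tool: seating tool, 92 mm tall, 0.32 kg: flat steel foot (diameter 47, 14 mm tall) and a plain round wooden handle (diameter 26, from 14 to 92 mm, domed top). Origin: centre of the underside of the foot, z along the handle towards its top. Starts upright on tool_rest
- tool_rest: plywood square 120 x 120 x 4 mm fixed on the bench; origin at the centre of its underside
- board: large plywood board 200 x 230 x 12 mm (own x, y, z) fixed on the bench, where the block shall go; origin at the centre of its underside
Mind the look-alikes: they are no part of the job. What is shaped like the cover_2 but black or turquoise is not meant.

How it is judged:
By the outcome, as a careful person would: the job done as asked, in the order asked, and still so for the second after the job is handed in, with the robot touching nothing.
Of cover_1, cover_2, cover_3 only 2 to 3 are there at a start; the rules pass over those that are not, and their reading is None.
At some moment in a run one of seating_tool may be knocked a few centimetres aside while the robot is not near it.
Once in a run the grip may slacken for a moment while it holds something.
It also fails if it takes over 176 s, if anything falls off the work surface, if the arm or the gripper's body presses on something with over 40 N, if the wrist force passes 120 N, or if a joint passes its speed limit or range.

## Working session

There is one attempt and no reset: what is moved stays moved. The work goes in short steps, Python scripts to look and compute and a tool call to move; the robot and the scene stay as the last step left them, time stands still between calls to the robot, and variables do not carry over. Pictures are saved under pics/ and viewed, at most 14 in all, crops included, and the job is handed in when it is done.

Besides the shell and the picture viewer there is one more tool, called after "Emit:" by a JSON object that holds its "api" and its "payload", one argument or row to a line. carry_out: Moves the arm, as the interface text tells. Its arguments: {"type":"object","properties":{"targets":{"type":"array","items":{"type":"object","properties":{"turn":{"type":"array","items":{"type":"number"}},"xyz":{"type":"array","items":{"type":"number"}},"hand":{"type":"number"}}}},"squeeze":{"type":"number"}},"required":["targets"]}

```bash
ls; mkdir -p pics; cat > h.py <<'E'
import numpy as np,cv2
from scipy.spatial.transform import Rotation as R
from bench import arm,imaging
def look(n,save=None):
    s=arm.observe(); im,d=imaging.read_camera(n); c=imaging.calibration(n)
    K=np.array([[c['fx'],0,c['cx']],[0,c['fy'],c['cy']],[0,0,1]])
    if n=='wrist':
        T=np.eye(4);T[:3,:3]=R.from_quat(s['orientation']).as_matrix();T[:3,3]=s['tcp_pos'];T=T@np.array(c['T_tool_cam'])
    else:
        W=np.eye(4);W[:3,:3]=R.from_rotvec(np.ravel(c['rvec'])).as_matrix();W[:3,3]=np.ravel(c['tvec']);T=np.linalg.inv(W)
    if save: cv2.imwrite('pics/%s.png'%save,im[:,:,::-1])
    np.savez('/tmp/%s.npz'%(save or n),im=im,d=d,K=K,T=T)
    return im,d,K,T
def load(n):
    z=np.load('/tmp/%s.npz'%n);return z['im'],z['d'],z['K'],z['T']
def cloud(d,K,T):
    v,u=np.mgrid[:d.shape[0],:d.shape[1]]
    p=np.stack([(u-K[0,2])/K[0,0]*d,(v-K[1,2])/K[1,1]*d,d],-1)
    return p@T[:3,:3].T+T[:3,3]
def ray(u,v,z,K,T):
    r=T[:3,:3]@np.array([(u-K[0,2])/K[0,0],(v-K[1,2])/K[1,1],1]);return T[:3,3]+r*(z-T[2,3])/r[2]
E
python3 - <<'E'
from h import *
a=look('scene','s0')[0];b=look('side','d0')[0];c=look('wrist','w0')[0]
for n in('s0','d0'):
    im,d,K,T=load(n);print(n,T.round(3).tolist())
print(arm.observe())
cv2.imwrite('pics/all0.png',cv2.resize(np.vstack([np.hstack([a,b]),np.hstack([c,c*0])])[:,:,::-1],(800,600)))
E
```

```text
pics
s0 [[-0.989, -0.123, 0.083, 0.473], [-0.148, 0.869, -0.472, 0.662], [-0.014, -0.479, -0.878, 1.288], [0.0, 0.0, 0.0, 1.0]]
d0 [[-0.924, 0.325, -0.2, 0.869], [0.381, 0.793, -0.476, 0.665], [0.003, -0.516, -0.857, 1.241], [0.0, 0.0, 0.0, 1.0]]
{'time': 0.15, 'joint_pos': array([-0.0415249 ,  0.41784402, -0.01029658,  1.61400538,  0.00469663,
        1.11067439, -0.0530072 ]), 'joint_velocities': array([-0.00060943,  0.00040327, -0.00083011, -0.0022923 , -0.00200188,
        0.00015494, -0.00051559]), 'joint_torque': array([ 4.94602627e-04, -8.64738035e+01,  6.78995568e-01, -4.35059202e+01,
        1.90656655e-02,  5.86454262e-03, -4.75439651e-05]), 'tcp_pos': array([6.24753953e-01, 6.79364001e-06, 2.30812363e-01]), 'orientation': array([ 7.07100394e-01,  7.07113022e-01, -3.46650659e-04, -2.92833637e-04]), 'wrist_force': array([ 0.2294162 ,  0.1750067 , -0.24009699]), 'wrist_torque': array([ 0.00750449, -0.04460524, -0.03597887]), 'finger_force': 0.0, 'finger_gap': 0.998939875350393}
```

View pics/all0.png

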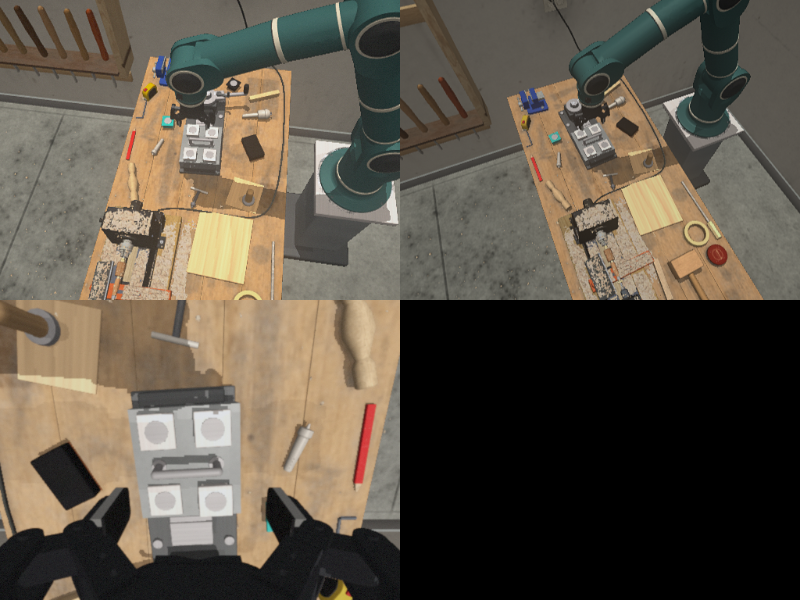

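View pics/s0.png

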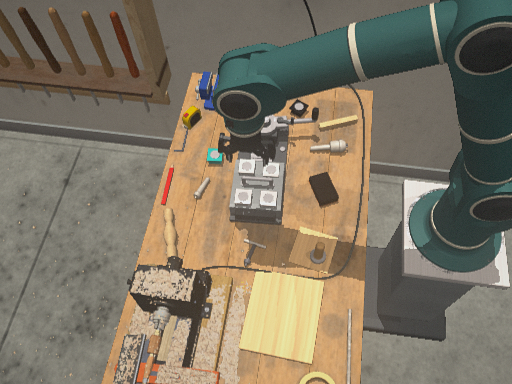

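```bash
python3 - <<'E'
from h import *
for n in ('w0','s0','d0'):
    im,d,K,T=load(n);P=cloud(d,K,T);hsv=cv2.cvtColor(im,cv2.COLOR_RGB2HSV)
    ok=d>0
    m=(ok&(P[...,2]>.045)&(P[...,2]<.075)&(P[...,0]>.4)&(P[...,0]<.85)&(hsv[...,1]<50)&(hsv[...,2]>170)).astype(np.uint8)
    k,l,st,c=cv2.connectedComponentsWithStats(m)
    print(n)
    for i in range(1,k):
        if st[i,4]>60:
            q=P[l==i];print('white',st[i].tolist(),np.median(q,0).round(4),((q.min(0)+q.max(0))/2).round(4))
    # slices
    for zl,zh,name in((.008,.03,'low'),(.05,.07,'mid'),(.07,.098,'h1'),(.098,.14,'h2')):
        m=(ok&(P[...,2]>zl)&(P[...,2]<zh)&(P[...,0]>.3)&(P[...,0]<.95)&(np.abs(P[...,1])<.55)).astype(np.uint8)
        k,l,st,c=cv2.connectedComponentsWithStats(m)
        for i in range(1,k):
            if st[i,4]>40:
                q=P[l==i];r=cv2.minAreaRect((q[:,:2]*1000).astype(np.float32));print(name,st[i].tolist(),np.median(q,0).round(3),[np.round(x,1) for x in r],im[l==i].mean(0).round())
im,d,K,T=load('w0');
cv2.imwrite('pics/w0b.png',im[:,:,::-1])
a=load('s0')[0][60:260,150:360];b=load('d0')[0][90:290,150:350]
cv2.imwrite('pics/z0.png',np.hstack([cv2.resize(a,(420,400)),cv2.resize(b,(380,400))])[:,:,::-1])
E
```

```text
w0
white [222, 133, 86, 92, 4559] [0.648  0.0084 0.0566] [ 0.6382 -0.0081  0.0634]
white [163, 141, 63, 53, 2335] [0.5662 0.0106 0.0715] [0.5605 0.0071 0.0634]
white [254, 232, 55, 46, 2012] [ 0.6549 -0.0948  0.0715] [ 0.658  -0.098   0.0636]
white [178, 237, 76, 40, 2341] [ 0.5808 -0.0997  0.0607] [ 0.5788 -0.102   0.0581]
white [181, 265, 9, 14, 63] [ 0.5396 -0.1226  0.0551] [ 0.5404 -0.1228  0.0549]
white [218, 284, 54, 30, 1411] [ 0.6134 -0.1676  0.0464] [ 0.613  -0.1677  0.0467]
low [194, 0, 61, 62, 926] [0.596 0.141 0.011] [array([596.1, 155.9]), array([56.9, 69.5]), np.float64(77.5)] [114. 109. 103.]
low [435, 0, 37, 116, 1340] [0.832 0.133 0.025] [array([843.6, 122.2]), array([ 27.8, 124.6]), np.float64(9.8)] [131. 112.  86.]
low [32, 11, 45, 49, 1183] [0.413 0.142 0.019] [array([405.4, 146. ]), array([46.3, 40.5]), np.float64(70.5)] [109. 102.  97.]
low [167, 110, 136, 29, 702] [0.626 0.058 0.015] [array([600.8,  52.3]), array([159.1,  23.6]), np.float64(3.3)] [85. 84. 81.]
low [454, 134, 28, 102, 822] [ 0.899 -0.021  0.009] [array([899.4, -28.1]), array([ 14.1, 134.9]), np.
[... 10292 characters left out ...]
  9.6]), array([48.7, 47.6]), np.float64(3.2)] [178. 172. 166.]
h1 [234, 186, 18, 13, 94] [0.644 0.012 0.072] [array([645.9,  13.5]), array([48.8, 47.6]), np.float64(2.9)] [182. 175. 169.]
h1 [316, 196, 8, 9, 53] [0.406 0.153 0.089] [array([404.7, 148.6]), array([24. , 22.1]), np.float64(72.0)] [108.  85.  59.]
h2 [153, 117, 10, 14, 51] [ 0.847 -0.393  0.1  ] [array([ 845.4, -394.1]), array([74.7, 29. ]), np.float64(83.5)] [ 62.  76. 128.]
h2 [263, 291, 25, 50, 489] [0.723 0.463 0.123] [array([721.4, 459.7]), array([131.1,  50.8]), np.float64(78.1)] [159. 142. 122.]
h2 [229, 304, 37, 42, 370] [0.797 0.431 0.122] [array([804.9, 459.2]), array([ 60.7, 126.1]), np.float64(1.5)] [135. 122. 107.]
```

View pics/z0.png

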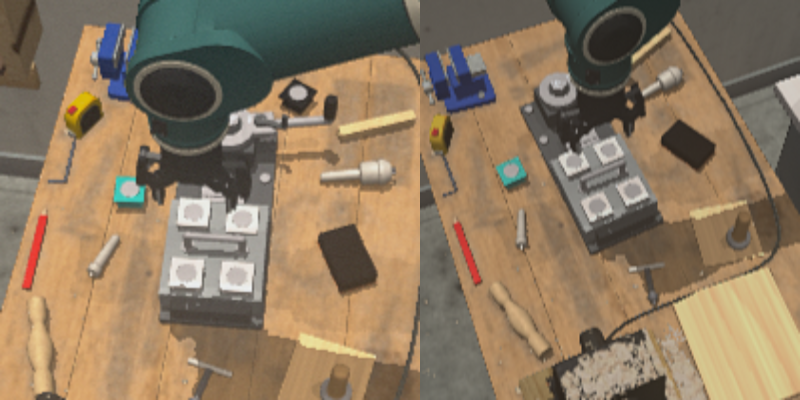

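Emit:
{"api": "carry_out", "payload": {
  "targets": [
    {"xyz":[-55,10,0],"turn":[0,0,0],"hand":1},
    {"xyz":[-110,25,0],"turn":[0,0,0],"hand":1},
    {"xyz":[-165,40,0],"turn":[0,0,0],"hand":1},
    {"xyz":[-221,60,0],"turn":[0,0,0],"hand":1},
    {"xyz":[-221,60,0],"turn":[0,0,0],"hand":1}
  ],
  "squeeze": 60
}}

```text
time: 0.78
tcp_pos: [0.4012, 0.0609, 0.2314]
orientation: [0.706, 0.708, -0.0, 0.0]
wrist_force: [-0.1, -0.6, -0.4]
finger_gap: 1.0
finger_force: 0.0
```

```bash
python3 - <<'E'
from h import *
im,d,K,T=look('wrist','w1');P=cloud(d,K,T)
a=look('scene','s1')
b=look('side','d1')
print(T.round(3).tolist())
for zl,zh in((.002,.0065),(.012,.03),(.05,.09),(.09,.11)):
    m=((d>0)&(P[...,2]>zl)&(P[...,2]<zh)&(P[...,0]<.6)&(P[...,1]>.05)&(P[...,1]<.24)).astype(np.uint8)
    k,l,st,c=cv2.connectedComponentsWithStats(m)
    for i in range(1,k):
        if st[i,4]>150:
            q=P[l==i];r=cv2.minAreaRect((q[:,:2]*1000).astype(np.float32));print(zl,st[i].tolist(),np.median(q,0).round(3),[np.round(x,1) for x in r])
x=cv2.resize(a[0][70:230,170:350],(450,400));y=cv2.resize(im,(350,262));y=np.vstack([y,np.zeros((138,350,3),np.uint8)])
cv2.imwrite('pics/v1.png',np.hstack([x,y])[:,:,::-1])
E
```

```text
[[1.0, 0.002, 0.001, 0.4], [0.002, -0.961, -0.276, 0.131], [0.001, 0.276, -0.961, 0.375], [0.0, 0.0, 0.0, 1.0]]
0.002 [210, 50, 122, 122, 8270] [0.424 0.121 0.005] [array([415.4, 127.6]), array([130.8, 133.6]), np.float64(77.4)]
0.012 [232, 3, 209, 32, 4439] [0.494 0.227 0.013] [array([488.6, 225.1]), array([ 29.8, 222.9]), np.float64(90.0)]
0.012 [412, 43, 23, 61, 370] [0.596 0.171 0.014] [array([595.8, 168.7]), array([65. ,  9.7]), np.float64(84.1)]
0.012 [234, 72, 41, 43, 709] [0.402 0.142 0.019] [array([401.7, 147.3]), array([45.2, 46.2]), np.float64(46.0)]
0.012 [0, 138, 29, 37, 440] [0.096 0.062 0.013] [array([101.5,  72.4]), array([44.5, 33.5]), np.float64(88.1)]
0.012 [349, 164, 70, 14, 397] [0.547 0.059 0.016] [array([560.1,  56.9]), array([79.3, 10.6]), np.float64(4.2)]
0.05 [377, 172, 54, 11, 450] [0.573 0.055 0.051] [array([570.6,  55.6]), array([58.8, 11.6]), np.float64(1.1)]
0.09 [242, 76, 25, 27, 522] [0.401 0.147 0.094] [array([401.2, 147.5]), array([22. , 22.5]), np.float64(0.8)]
```

View pics/v1.png

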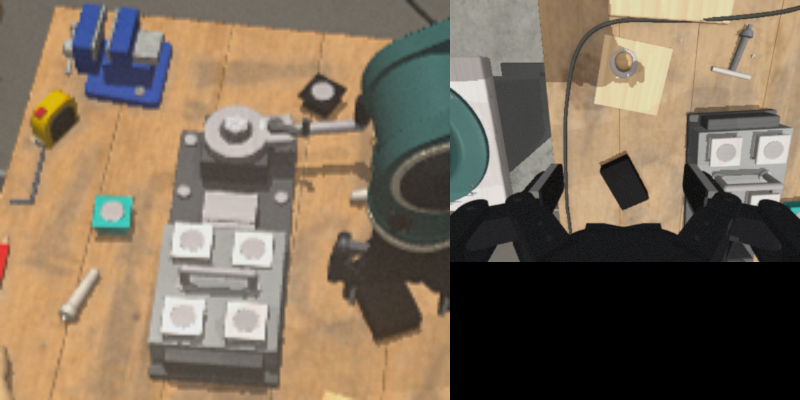

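Emit:
{"api": "carry_out", "payload": {
  "targets": [
    {"xyz":[-2,50,0],"turn":[0,0,0],"hand":1},
    {"xyz":[-2,87,-40],"turn":[0,0,0],"hand":1},
    {"xyz":[-2,87,-90],"turn":[0,0,0],"hand":1},
    {"xyz":[-2,87,-100],"turn":[0,0,0],"hand":1},
    {"xyz":[-2,87,-100],"turn":[0,0,0],"hand":1}
  ]
}}

```text
time: 1.55
tcp_pos: [0.4026, 0.1466, 0.1316]
orientation: [0.707, 0.707, -0.0, -0.0]
wrist_force: [0.4, 0.0, -0.6]
finger_gap: 0.997
finger_force: 0.0
```

```bash
python3 - <<'E'
from h import *
print(arm.observe()['tcp_pos'])
for n in('scene','side'):
    im,d,K,T=look(n,n[0]+'2');P=cloud(d,K,T)
    m=((d>0)&(P[...,2]>.06)&(P[...,2]<.11)&(abs(P[...,0]-.404)<.03)&(abs(P[...,1]-.15)<.04)&(im[...,0]>im[...,2]*1.3));q=P[m]
    print(n,m.sum(),np.median(q,0),(q.min(0)+q.max(0))/2)
# spindle & ratchet from s1
for n in('s1','d1','s2','d2'):
    im,d,K,T=load(n);P=cloud(d,K,T)
    for zl,zh in((.07,.077),(.077,.084),(.084,.091),(.091,.1),(.1,.116),(.116,.13)):
        m=((d>0)&(P[...,2]>zl)&(P[...,2]<zh)&(P[...,0]>.43)&(P[...,0]<.68)&(P[...,1]<-.2)&(P[...,1]>-.36)).astype(np.uint8)
        k,l,st,c=cv2.connectedComponentsWithStats(m)
        for i in range(1,k):
            if st[i,4]>12:
                q=P[l==i];r=cv2.minAreaRect((q[:,:2]*1000).astype(np.float32));print(n,zl,st[i].tolist(),np.median(q,0).round(3),[np.round(x,1) for x in r])
E
```

```text
[0.40256282 0.14660773 0.13158003]
scene 92 [0.40284918 0.15260001 0.08918488] [0.40274239 0.14814254 0.0791312 ]
side 63 [0.40777961 0.15309318 0.08883824] [0.40478664 0.14971884 0.07951764]
s1 0.07 [271, 115, 6, 10, 17] [ 0.591 -0.274  0.076] [array([ 590.6, -280.5]), array([36.9, 13.4]), np.float64(84.4)]
s1 0.07 [294, 118, 23, 6, 42] [ 0.489 -0.291  0.074] [array([ 489.2, -295.6]), array([72.6, 19.1]), np.float64(13.4)]
s1 0.07 [253, 121, 6, 13, 22] [ 0.645 -0.243  0.075] [array([ 646.1, -244.2]), array([16.2, 45.3]), np.float64(14.7)]
s1 0.07 [279, 123, 8, 6, 20] [ 0.556 -0.261  0.074] [array([ 558.2, -261.6]), array([20.7, 17.7]), np.float64(26.7)]
s1 0.07 [267, 125, 10, 5, 18] [ 0.598 -0.251  0.075] [array([ 594.8, -249.6]), array([16.1, 30.9]), np.float64(83.5)]
s1 0.07 [263, 131, 11, 4, 20] [ 0.599 -0.23   0.074] [array([ 601.5, -228.4]), array([35.3,  6. ]), np.float64(30.7)]
s1 0.077 [252, 112, 32, 22, 273] [ 0.616 -0.257  0.079] [array([ 617.2, -266.3]), array([93.5, 85.1]), np.float64(41.6)]
s1 0.077 [282, 116, 8, 11, 27] [ 0.552 -0.283  0.079] [array([ 553.5, -280.1]), 
[... 2414 characters left out ...]
[219, 129, 8, 6, 36] [ 0.622 -0.265  0.094] [array([ 621. , -265.3]), array([29.6, 27.5]), np.float64(71.7)]
s2 0.1 [254, 110, 6, 5, 20] [ 0.463 -0.294  0.109] [array([ 463.4, -296.8]), array([11.2, 20.4]), np.float64(65.8)]
s2 0.116 [255, 107, 5, 5, 17] [ 0.461 -0.299  0.124] [array([ 459.8, -301.1]), array([20.6, 14.4]), np.float64(48.4)]Traceback (most recent call last):
  File "<stdin>", line 9, in <module>
  File "h.py", line 15, in load
    z=np.load('/tmp/%s.npz'%n);return z['im'],z['d'],z['K'],z['T']
    fid = stack.enter_context(open(os.fspath(file), "rb"))
                              ~~~~^^^^^^^^^^^^^^^^^^^^^^^
FileNotFoundError: [Errno 2] No such file or directory: '/tmp/d2.npz'
```

Emit:
{"api": "carry_out", "payload": {
  "targets": [
    {"xyz":[0,1,-50],"turn":[0,0,0],"hand":1},
    {"xyz":[0,1,-81],"turn":[0,0,0],"hand":1},
    {"xyz":[0,1,-81],"turn":[0,0,0],"hand":0.2},
    {"xyz":[0,1,-81],"turn":[0,0,0],"hand":0},
    {"xyz":[0,1,-81],"turn":[0,0,0],"hand":0}
  ],
  "squeeze": 80
}}

```text
time: 2.28
tcp_pos: [0.403, 0.1483, 0.0518]
orientation: [0.707, 0.707, 0.001, 0.001]
wrist_force: [-0.3, -0.2, -0.1]
finger_gap: 0.378
finger_force: 0.0
```

Emit:
{"api": "carry_out", "payload": {
  "targets": [
    {"xyz":[0,0,0],"turn":[0,0,0],"hand":0},
    {"xyz":[0,0,0],"turn":[0,0,0],"hand":0},
    {"xyz":[0,0,20],"turn":[0,0,0],"hand":0},
    {"xyz":[0,0,70],"turn":[0,0,0],"hand":0},
    {"xyz":[0,0,120],"turn":[0,0,0],"hand":0}
  ]
}}

```text
time: 2.9
tcp_pos: [0.4016, 0.1479, 0.1721]
orientation: [0.707, 0.707, -0.0, -0.0]
wrist_force: [2.1, 0.2, -3.6]
finger_gap: 0.283
finger_force: 79.3
```

Emit:
{"api": "carry_out", "payload": {
  "targets": [
    {"xyz":[45,-35,0],"turn":[0,0,0],"hand":0},
    {"xyz":[90,-70,0],"turn":[0,0,0],"hand":0},
    {"xyz":[135,-105,0],"turn":[0,0,0],"hand":0},
    {"xyz":[166,-139,-10],"turn":[0,0,0],"hand":0},
    {"xyz":[166,-139,-20],"turn":[0,0,0],"hand":0}
  ]
}}

```text
time: 3.52
tcp_pos: [0.5694, 0.0057, 0.1501]
orientation: [0.709, 0.706, -0.0, 0.001]
wrist_force: [-1.4, 0.3, -3.4]
finger_gap: 0.288
finger_force: 60.1
```

```bash
python3 - <<'E'
from h import *
s=arm.observe();print(s['tcp_pos'],s['wrist_force'],s['finger_force'])
a=look('scene','s3')[0][120:250,180:340];b=look('side','d3')[0][120:250,180:340];im,d,K,T=look('wrist','w3')
cv2.imwrite('pics/v3.png',np.hstack([cv2.resize(a,(400,325)),cv2.resize(b,(400,325))])[:,:,::-1])
E
```

```text
[0.56937416 0.00566466 0.15012757] [-1.39146661  0.32052398 -3.3655318 ] 60.09380221366882
```

View pics/v3.png

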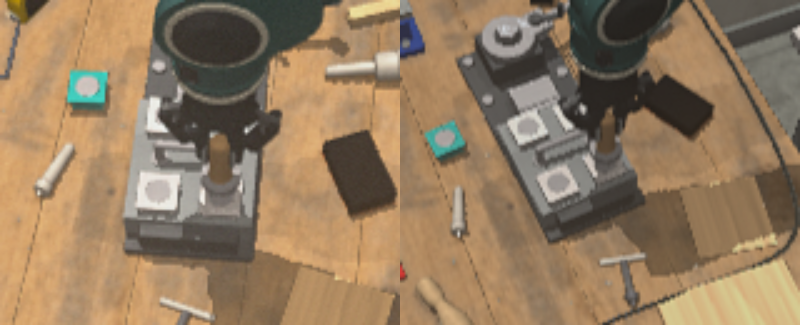

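Emit:
{"api": "carry_out", "payload": {
  "targets": [
    {"xyz":[0,2,-15],"turn":[0,0,0],"hand":0},
    {"xyz":[0,2,-29],"turn":[0,0,0],"hand":0},
    {"xyz":[0,2,-29],"turn":[0,0,0],"hand":0}
  ],
  "squeeze": 100
}}

```text
time: 4.05
tcp_pos: [0.567, 0.0113, 0.1199]
orientation: [0.707, 0.707, -0.001, -0.001]
wrist_force: [0.1, -0.4, -2.3]
finger_gap: 0.282
finger_force: 98.2
```

Emit:
{"api": "carry_out", "payload": {
  "targets": [
    {"xyz":[0,0,-5],"turn":[0,0,0],"hand":0},
    {"xyz":[0,0,-8],"turn":[0,0,0],"hand":0},
    {"xyz":[0,0,-11],"turn":[0,0,0],"hand":0},
    {"xyz":[0,0,-11],"turn":[0,0,0],"hand":0}
  ]
}}

```text
time: 4.55
tcp_pos: [0.5677, 0.0109, 0.1099]
orientation: [0.707, 0.707, -0.0, -0.0]
wrist_force: [-0.4, 0.1, -2.7]
finger_gap: 0.283
finger_force: 98.5
```

Emit:
{"api": "carry_out", "payload": {
  "targets": [
    {"xyz":[0,-2,-2],"turn":[0,0,0],"hand":0},
    {"xyz":[0,-2,-4],"turn":[0,0,0],"hand":0},
    {"xyz":[0,-2,-4],"turn":[0,0,0],"hand":0}
  ]
}}

```text
time: 4.92
tcp_pos: [0.5682, 0.0088, 0.1067]
orientation: [0.707, 0.707, 0.0, 0.0]
wrist_force: [-2.9, -0.3, 6.5]
finger_gap: 0.28
finger_force: 99.4
```

Emit:
{"api": "carry_out", "payload": {
  "targets": [
    {"xyz":[0,0,-2],"turn":[0,0,0],"hand":0},
    {"xyz":[0,0,-3],"turn":[0,0,0],"hand":0},
    {"xyz":[0,0,-3],"turn":[0,0,0],"hand":0}
  ]
}}

```text
time: 5.3
tcp_pos: [0.5687, 0.0089, 0.1054]
orientation: [0.707, 0.707, 0.001, 0.001]
wrist_force: [-12.3, -0.7, 35.4]
finger_gap: 0.285
finger_force: 102.5
```

Emit:
{"api": "carry_out", "payload": {
  "targets": [
    {"xyz":[0,0,20],"turn":[0,0,0],"hand":0},
    {"xyz":[20,1,32],"turn":[0,0,0],"hand":0},
    {"xyz":[76,4,32],"turn":[0,0,0],"hand":0},
    {"xyz":[76,4,25],"turn":[0,0,0],"hand":0},
    {"xyz":[76,4,25],"turn":[0,0,0],"hand":0}
  ]
}}

```text
time: 5.92
tcp_pos: [0.6431, 0.0129, 0.1271]
orientation: [0.707, 0.707, -0.001, -0.001]
wrist_force: [-0.1, 0.1, -4.1]
finger_gap: 0.282
finger_force: 100.1
```

```bash
cat > cov.py <<'E'
from h import *
import sys
s=arm.observe();print(s['tcp_pos'],s['wrist_force'],s['finger_force'])
C={'c1':(.644,.0125),'c2':(.568,.008),'c3':(.650,-.095),'c4':(.574,-.0995)}
for n in('scene','side','wrist'):
    im,d,K,T=look(n,n[0]+sys.argv[1]);P=cloud(d,K,T)
    for k,(x,y) in C.items():
        m=(d>0)&(np.hypot(P[...,0]-x,P[...,1]-y)<.021)&(P[...,2]>.045)&(P[...,2]<.08)&(im.min(2)>130)
        if m.sum()>20: print(n,k,m.sum(),np.percentile(P[m][:,2],[10,50,90]).round(4))
E
python3 cov.py 4
```

```text
[0.6431265  0.01291736 0.12707683] [-0.07426967  0.06985737 -4.07063139] 100.12503862380981
scene c2 135 [0.057  0.0607 0.0641]
scene c4 121 [0.0577 0.0606 0.0633]
side c2 85 [0.0572 0.0602 0.0627]
wrist c1 54 [0.0704 0.0712 0.072 ]
wrist c2 2257 [0.0603 0.0612 0.0621]
wrist c3 697 [0.0709 0.0718 0.0727]
```

Cover 2 is home. Press cover 1.

Emit:
{"api": "carry_out", "payload": {
  "targets": [
    {"xyz":[0,0,-6],"turn":[0,0,0],"hand":0},
    {"xyz":[0,0,-11],"turn":[0,0,0],"hand":0},
    {"xyz":[0,0,-16],"turn":[0,0,0],"hand":0},
    {"xyz":[0,0,-20],"turn":[0,0,0],"hand":0},
    {"xyz":[0,0,-22],"turn":[0,0,0],"hand":0}
  ]
}}

```text
time: 6.7
tcp_pos: [0.6441, 0.013, 0.1064]
orientation: [0.707, 0.707, 0.0, 0.0]
wrist_force: [-4.6, -0.4, 14.6]
finger_gap: 0.285
finger_force: 102.2
```

Emit:
{"api": "carry_out", "payload": {
  "targets": [
    {"xyz":[0,0,-1],"turn":[0,0,0],"hand":0},
    {"xyz":[0,0,-1],"turn":[0,0,0],"hand":0}
  ]
}}

```text
time: 6.95
tcp_pos: [0.6443, 0.0131, 0.1063]
orientation: [0.707, 0.707, 0.0, 0.0]
wrist_force: [-5.4, -0.5, 13.8]
finger_gap: 0.285
finger_force: 102.5
```

Emit:
{"api": "carry_out", "payload": {
  "targets": [
    {"xyz":[0,0,30],"turn":[0,0,0],"hand":0},
    {"xyz":[0,0,56],"turn":[0,0,0],"hand":0},
    {"xyz":[3,-55,56],"turn":[0,0,0],"hand":0},
    {"xyz":[6,-108,56],"turn":[0,0,0],"hand":0},
    {"xyz":[6,-108,30],"turn":[0,0,0],"hand":0}
  ]
}}

```text
time: 7.58
tcp_pos: [0.6506, -0.101, 0.1364]
orientation: [0.709, 0.705, -0.0, 0.002]
wrist_force: [1.0, 1.1, -4.8]
finger_gap: 0.282
finger_force: 100.4
```

```bash
python3 cov.py 5
```

```text
[ 0.65055793 -0.10103259  0.13638973] [ 1.01822399  1.10165177 -4.81177471] 100.38898587226868
scene c1 61 [0.0561 0.0598 0.063 ]
scene c2 59 [0.057  0.0596 0.063 ]
scene c4 120 [0.0574 0.0606 0.0643]
side c4 74 [0.057  0.0604 0.0637]
wrist c1 3380 [0.0602 0.0612 0.0622]
wrist c2 3298 [0.0601 0.0612 0.0622]
wrist c3 186 [0.0705 0.0714 0.0721]
wrist c4 2161 [0.0604 0.0613 0.0623]
```

Emit:
{"api": "carry_out", "payload": {
  "targets": [
    {"xyz":[0,0,-8],"turn":[0,0,0],"hand":0},
    {"xyz":[0,0,-14],"turn":[0,0,0],"hand":0},
    {"xyz":[0,0,-19],"turn":[0,0,0],"hand":0},
    {"xyz":[0,0,-24],"turn":[0,0,0],"hand":0},
    {"xyz":[0,0,-28],"turn":[0,0,0],"hand":0}
  ]
}}

```text
time: 8.35
tcp_pos: [0.6499, -0.0949, 0.107]
orientation: [0.707, 0.707, -0.0, -0.0]
wrist_force: [-0.9, -0.2, 9.2]
finger_gap: 0.28
finger_force: 101.1
```

Emit:
{"api": "carry_out", "payload": {
  "targets": [
    {"xyz":[0,0,-2],"turn":[0,0,0],"hand":0},
    {"xyz":[0,0,-2],"turn":[0,0,0],"hand":0}
  ]
}}

```text
time: 8.6
tcp_pos: [0.6504, -0.0951, 0.1063]
orientation: [0.707, 0.707, 0.0, 0.0]
wrist_force: [-6.3, 0.6, 14.0]
finger_gap: 0.277
finger_force: 102.7
```

Emit:
{"api": "carry_out", "payload": {
  "targets": [
    {"xyz":[0,0,30],"turn":[0,0,0],"hand":0},
    {"xyz":[0,0,66],"turn":[0,0,0],"hand":0},
    {"xyz":[-40,40,66],"turn":[0,0,0],"hand":0},
    {"xyz":[-80,80,66],"turn":[0,0,0],"hand":0},
    {"xyz":[-120,118,66],"turn":[0,0,0],"hand":0}
  ]
}}

```text
time: 9.22
tcp_pos: [0.5285, 0.0242, 0.1711]
orientation: [0.707, 0.707, -0.0, -0.0]
wrist_force: [0.7, 0.5, -3.7]
finger_gap: 0.279
finger_force: 100.2
```

Emit:
{"api": "carry_out", "payload": {
  "targets": [
    {"xyz":[-40,38,0],"turn":[0,0,0],"hand":0},
    {"xyz":[-80,76,-20],"turn":[0,0,0],"hand":0},
    {"xyz":[-117,112,-60],"turn":[0,0,0],"hand":0},
    {"xyz":[-117,112,-90],"turn":[0,0,0],"hand":0},
    {"xyz":[-117,112,-90],"turn":[0,0,0],"hand":0}
  ]
}}

```text
time: 9.85
tcp_pos: [0.4117, 0.1348, 0.0801]
orientation: [0.707, 0.707, -0.002, -0.001]
wrist_force: [0.3, -0.7, -3.2]
finger_gap: 0.282
finger_force: 100.2
```

```bash
python3 cov.py 6; python3 - <<'E'
from h import *
a=load('s6')[0][120:270,180:360];b=load('d6')[0][120:270,180:360]
cv2.imwrite('pics/v6.png',np.hstack([cv2.resize(a,(400,333)),cv2.resize(b,(400,333))])[:,:,::-1])
E
```

```text
[0.41173992 0.13479976 0.08005892] [ 0.29752276 -0.66314559 -3.16899258] 100.24864554405212
scene c1 134 [0.0562 0.06   0.0633]
scene c2 135 [0.0565 0.0596 0.0626]
scene c3 118 [0.0567 0.06   0.0634]
scene c4 121 [0.0568 0.0605 0.0636]
side c1 90 [0.0568 0.0604 0.0634]
side c2 87 [0.057  0.0602 0.0631]
side c3 81 [0.0575 0.0605 0.0637]
side c4 76 [0.0569 0.0606 0.0636]Traceback (most recent call last):
  File "<stdin>", line 2, in <module>
  File "h.py", line 15, in load
    z=np.load('/tmp/%s.npz'%n);return z['im'],z['d'],z['K'],z['T']
    fid = stack.enter_context(open(os.fspath(file), "rb"))
                              ~~~~^^^^^^^^^^^^^^^^^^^^^^^
FileNotFoundError: [Errno 2] No such file or directory: '/tmp/d6.npz'
```

Emit:
{"api": "carry_out", "payload": {
  "targets": [
    {"xyz":[0,0,-15],"turn":[0,0,0],"hand":0},
    {"xyz":[0,0,-26],"turn":[0,0,0],"hand":0},
    {"xyz":[0,0,-30],"turn":[0,0,0],"hand":0},
    {"xyz":[0,0,-30],"turn":[0,0,0],"hand":0}
  ]
}}

```text
time: 10.5
tcp_pos: [0.4129, 0.1349, 0.0515]
orientation: [0.707, 0.707, -0.0, -0.0]
wrist_force: [-6.3, -2.2, 16.9]
finger_gap: 0.282
finger_force: 103.2
```

Emit:
{"api": "carry_out", "payload": {
  "targets": [
    {"xyz":[0,0,1.5],"turn":[0,0,0],"hand":0},
    {"xyz":[0,0,1.5],"turn":[0,0,0],"hand":0.4},
    {"xyz":[0,0,1.5],"turn":[0,0,0],"hand":0.7},
    {"xyz":[0,0,1.5],"turn":[0,0,0],"hand":1},
    {"xyz":[0,0,1.5],"turn":[0,0,0],"hand":1}
  ]
}}

```text
time: 11.12
tcp_pos: [0.413, 0.135, 0.0528]
orientation: [0.707, 0.707, -0.0, -0.0]
wrist_force: [0.1, -0.3, -0.6]
finger_gap: 0.992
finger_force: 0.0
```

Emit:
{"api": "carry_out", "payload": {
  "targets": [
    {"xyz":[0,0,30],"turn":[0,0,0],"hand":1},
    {"xyz":[0,0,80],"turn":[0,0,0],"hand":1},
    {"xyz":[0,0,130],"turn":[0,0,0],"hand":1},
    {"xyz":[0,-60,150],"turn":[0,0,0],"hand":1},
    {"xyz":[0,-80,150],"turn":[0,0,0],"hand":1}
  ]
}}

```text
time: 11.75
tcp_pos: [0.4135, 0.0527, 0.2044]
orientation: [0.708, 0.706, 0.001, 0.001]
wrist_force: [0.2, 0.7, -0.4]
finger_gap: 1.005
finger_force: 0.0
```

```bash
python3 - <<'E'
from h import *
im,d,K,T=look('wrist','w7');P=cloud(d,K,T)
for zl,zh in((.002,.0065),(.012,.03),(.05,.09),(.09,.11)):
    m=((d>0)&(P[...,2]>zl)&(P[...,2]<zh)&(P[...,0]<.5)&(P[...,0]>.3)&(P[...,1]>.05)&(P[...,1]<.21)).astype(np.uint8)
    k,l,st,c=cv2.connectedComponentsWithStats(m)
    for i in range(1,k):
        if st[i,4]>150:
            q=P[l==i];r=cv2.minAreaRect((q[:,:2]*1000).astype(np.float32));print(zl,st[i].tolist(),np.median(q,0).round(3),[np.round(x,1) for x in r])
E
```

```text
0.002 [190, 37, 133, 133, 9952] [0.419 0.126 0.005] [array([414.8, 124.8]), array([128. , 138.2]), np.float64(80.2)]
0.012 [230, 74, 44, 46, 818] [0.413 0.129 0.019] [array([412.1, 134. ]), array([45.9, 45.6]), np.float64(43.8)]
0.09 [238, 80, 28, 29, 629] [0.412 0.134 0.094] [array([412.2, 133.7]), array([22.1, 22.5]), np.float64(89.8)]
```

Emit:
{"api": "carry_out", "payload": {
  "targets": [
    {"xyz":[20,-62,10],"turn":[0,0,0],"hand":0.5},
    {"xyz":[40,-120,20],"turn":[0,0,0],"hand":0},
    {"xyz":[60,-175,30],"turn":[0,0,0],"hand":0},
    {"xyz":[80,-230,40],"turn":[0,0,0],"hand":0},
    {"xyz":[107,-290,40],"turn":[0,0,0],"hand":0}
  ]
}}

```text
time: 12.42
tcp_pos: [0.5194, -0.2337, 0.2435]
orientation: [0.707, 0.707, 0.0, 0.001]
wrist_force: [1.3, 0.9, 0.6]
finger_gap: 0.002
finger_force: 0.0
```

Emit:
{"api": "carry_out", "payload": {
  "targets": [
    {"xyz":[0,-35,0],"turn":[0,0,0],"hand":0},
    {"xyz":[0,-35,0],"turn":[0,0,0],"hand":0},
    {"xyz":[0,-35,0],"turn":[0,0,0],"hand":0}
  ]
}}

```text
time: 12.8
tcp_pos: [0.5187, -0.266, 0.2425]
orientation: [0.707, 0.707, 0.0, -0.0]
wrist_force: [-0.5, 0.7, -0.1]
finger_gap: -0.003
finger_force: 0.0
```

```bash
cat > rat.py <<'E'
from h import *
import sys
print(arm.observe()['tcp_pos'])
im,d,K,T=look('wrist','w'+sys.argv[1]);P=cloud(d,K,T)
for zl,zh in((.058,.082),(.082,.091),(.091,.097),(.097,.116),(.118,.13)):
    m=((d>0)&(P[...,2]>zl)&(P[...,2]<zh)&(P[...,0]>.43)&(P[...,0]<.7)&(P[...,1]<-.17)&(P[...,1]>-.42)).astype(np.uint8)
    k,l,st,c=cv2.connectedComponentsWithStats(m)
    for i in range(1,k):
        if st[i,4]>60:
            q=P[l==i];r=cv2.minAreaRect((q[:,:2]*1000).astype(np.float32));print(zl,st[i].tolist(),np.median(q,0).round(4),[np.round(x,1) for x in r])
E
python3 rat.py 8
```

```text
[ 0.51868582 -0.26603414  0.2424525 ]
0.058 [193, 134, 195, 79, 6314] [ 0.5967 -0.2669  0.0791] [array([ 557.4, -267.7]), array([212.5,  84.7]), np.float64(2.7)]
0.082 [329, 156, 29, 32, 183] [ 0.6048 -0.2555  0.0829] [array([ 609.6, -257.1]), array([38.2, 18.3]), np.float64(52.3)]
0.082 [261, 174, 51, 24, 577] [ 0.5615 -0.2729  0.0872] [array([ 552.4, -275.3]), array([21.4, 54.4]), np.float64(84.8)]
0.091 [337, 162, 32, 34, 775] [ 0.6185 -0.2645  0.0953] [array([ 618.9, -265. ]), array([30. , 34.1]), np.float64(63.2)]
0.097 [259, 178, 11, 12, 104] [ 0.5284 -0.2655  0.1138] [array([ 528.8, -267.4]), array([8.3, 9.7]), np.float64(69.9)]
0.097 [186, 205, 21, 18, 142] [ 0.4639 -0.2936  0.1073] [array([ 462.3, -296.6]), array([ 8.4, 21. ]), np.float64(58.1)]
0.118 [182, 212, 22, 21, 375] [ 0.46   -0.3     0.1257] [array([ 459.2, -301.1]), array([18.6, 20.6]), np.float64(78.6)]
```

View pics/w8.png

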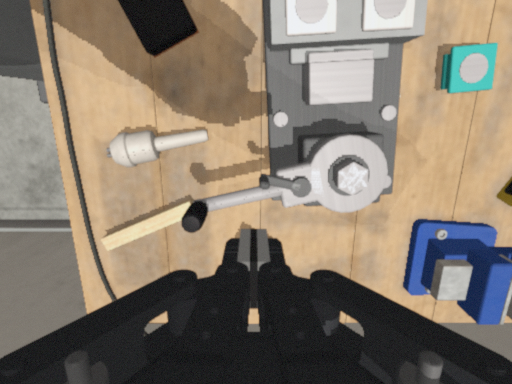

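Emit:
{"api": "carry_out", "payload": {
  "targets": [
    {"xyz":[8,31,-40],"turn":[0,0,0],"hand":0},
    {"xyz":[8,31,-90],"turn":[0,0,0],"hand":0},
    {"xyz":[8,31,-130],"turn":[0,0,0],"hand":0},
    {"xyz":[8,31,-130],"turn":[0,0,0],"hand":0},
    {"xyz":[8,31,-130],"turn":[0,0,0],"hand":0}
  ]
}}

```text
time: 13.48
tcp_pos: [0.5275, -0.2358, 0.1145]
orientation: [0.707, 0.707, 0.0, 0.001]
wrist_force: [0.8, -0.4, 0.1]
finger_gap: 0.001
finger_force: 0.0
```

Emit:
{"api": "carry_out", "payload": {
  "targets": [
    {"xyz":[0,0,-18],"turn":[0,0,0],"hand":0},
    {"xyz":[0,0,-18],"turn":[0,0,0],"hand":0},
    {"xyz":[0,-14,-18],"turn":[0,0,0],"hand":0},
    {"xyz":[0,-20,-18],"turn":[0,0,0],"hand":0},
    {"xyz":[0,-26,-18],"turn":[0,0,0],"hand":0}
  ]
}}

```text
time: 14.1
tcp_pos: [0.5266, -0.2627, 0.095]
orientation: [0.707, 0.707, -0.0, 0.0]
wrist_force: [-0.4, 0.4, 0.9]
finger_gap: 0.005
finger_force: 0.7
```

Emit:
{"api": "carry_out", "payload": {
  "targets": [
    {"xyz":[0,-6,0],"turn":[0,0,0],"hand":0},
    {"xyz":[0,-12,0],"turn":[0,0,0],"hand":0},
    {"xyz":[0,-18,0],"turn":[0,0,0],"hand":0},
    {"xyz":[0,-22,0],"turn":[0,0,0],"hand":0}
  ]
}}

```text
time: 14.6
tcp_pos: [0.5266, -0.2845, 0.0948]
orientation: [0.707, 0.707, -0.0, 0.0]
wrist_force: [0.2, -0.6, 1.1]
finger_gap: -0.001
finger_force: 0.0
```

Retreat and look.

Emit:
{"api": "carry_out", "payload": {
  "targets": [
    {"xyz":[0,20,0],"turn":[0,0,0],"hand":0},
    {"xyz":[0,20,50],"turn":[0,0,0],"hand":0},
    {"xyz":[-4,20,110],"turn":[0,0,0],"hand":0},
    {"xyz":[-8,20,150],"turn":[0,0,0],"hand":0},
    {"xyz":[-8,20,150],"turn":[0,0,0],"hand":0}
  ]
}}

```text
time: 15.22
tcp_pos: [0.5198, -0.2636, 0.248]
orientation: [0.707, 0.707, 0.001, 0.002]
wrist_force: [-0.5, 0.1, -0.6]
finger_gap: 0.002
finger_force: 0.0
```

```bash
python3 rat.py 9
```

```text
[ 0.51978491 -0.26361458  0.24800556]
0.058 [192, 136, 191, 78, 6087] [ 0.596  -0.2676  0.0791] [array([ 556.9, -267.9]), array([212.5,  85.1]), np.float64(2.7)]
0.082 [325, 157, 35, 36, 231] [ 0.6073 -0.2545  0.0828] [array([ 611.7, -259.4]), array([43.1, 22.8]), np.float64(53.6)]
0.082 [265, 178, 44, 35, 568] [ 0.5618 -0.2833  0.0873] [array([ 557.7, -289.5]), array([54.2, 20.9]), np.float64(48.4)]
0.091 [334, 163, 30, 33, 732] [ 0.6188 -0.2646  0.0954] [array([ 619.1, -265. ]), array([29.8, 33.8]), np.float64(63.7)]
0.097 [185, 207, 22, 17, 141] [ 0.4641 -0.2958  0.1065] [array([ 462.9, -298.7]), array([ 8.5, 21.1]), np.float64(58.7)]
0.097 [265, 211, 11, 15, 111] [ 0.5371 -0.3017  0.1127] [array([ 537.3, -303.7]), array([10.2,  7. ]), np.float64(41.6)]
0.118 [182, 214, 22, 21, 359] [ 0.4603 -0.302   0.1258] [array([ 459.6, -303.4]), array([19. , 20.6]), np.float64(83.7)]
```

Emit:
{"api": "carry_out", "payload": {
  "targets": [
    {"xyz":[-15,-10,0],"turn":[0,0,0.18],"hand":0.6},
    {"xyz":[-30,-20,0],"turn":[0,0,0.36],"hand":0.6},
    {"xyz":[-45,-30,0],"turn":[0,0,0.54],"hand":0.6},
    {"xyz":[-60,-38,0],"turn":[0,0,0.72],"hand":0.6},
    {"xyz":[-60,-38,0],"turn":[0,0,0.9],"hand":0.6}
  ]
}}

```text
time: 15.9
tcp_pos: [0.4574, -0.3019, 0.2434]
orientation: [0.327, 0.945, 0.0, -0.001]
wrist_force: [0.1, -0.4, 0.2]
finger_gap: 0.601
finger_force: 0.0
```

Emit:
{"api": "carry_out", "payload": {
  "targets": [
    {"xyz":[0,0,0],"turn":[0,0,0.18],"hand":0.6},
    {"xyz":[0,0,0],"turn":[0,0,0.36],"hand":0.6},
    {"xyz":[0,0,0],"turn":[0,0,0.54],"hand":0.6},
    {"xyz":[0,0,0],"turn":[0,0,0.67],"hand":0.6},
    {"xyz":[0,0,0],"turn":[0,0,0.67],"hand":0.6}
  ]
}}

```text
time: 16.52
tcp_pos: [0.4584, -0.3013, 0.2436]
orientation: [0.001, 1.0, 0.001, -0.001]
wrist_force: [-0.3, -0.7, 0.2]
finger_gap: 0.604
finger_force: 0.0
```

```bash
python3 - <<'E'
from h import *
s=arm.observe();print(s['tcp_pos'],s['joint_pos'].round(2),s['orientation'].round(3),s['finger_gap'])
E
```

```text
[ 0.45837603 -0.30129688  0.24355232] [ 0.58  0.27 -0.06  1.79  0.02  1.08  2.08] [ 0.001  1.     0.001 -0.001] 0.6036133138608367
```

Emit:
{"api": "carry_out", "payload": {
  "targets": [
    {"xyz":[2,-1,-50],"turn":[0,0,0],"hand":0.6},
    {"xyz":[2,-1,-100],"turn":[0,0,0],"hand":0.6},
    {"xyz":[2,-1,-147],"turn":[0,0,0],"hand":0.6},
    {"xyz":[2,-1,-147],"turn":[0,0,0],"hand":0.34},
    {"xyz":[2,-1,-147],"turn":[0,0,0],"hand":0.34}
  ],
  "squeeze": 20
}}

```text
time: 17.15
tcp_pos: [0.4613, -0.3032, 0.0992]
orientation: [0.001, 1.0, -0.0, 0.0]
wrist_force: [0.1, -0.7, 0.6]
finger_gap: 0.341
finger_force: 0.0
```

Emit:
{"api": "carry_out", "payload": {
  "targets": [
    {"xyz":[5,-19,0],"turn":[0,0,0],"hand":0.34},
    {"xyz":[12,-37,0],"turn":[0,0,0],"hand":0.34},
    {"xyz":[22,-55,0],"turn":[0,0,0],"hand":0.34},
    {"xyz":[31,-68,0],"turn":[0,0,0],"hand":0.34},
    {"xyz":[31,-68,0],"turn":[0,0,0],"hand":0.34}
  ]
}}

```text
time: 17.77
tcp_pos: [0.4924, -0.3726, 0.0991]
orientation: [0.001, 1.0, -0.001, 0.001]
wrist_force: [-0.0, 1.2, -0.2]
finger_gap: 0.339
finger_force: 0.0
```

Emit:
{"api": "carry_out", "payload": {
  "targets": [
    {"xyz":[-19,32,0],"turn":[0,0,0],"hand":0.34},
    {"xyz":[-32,69,0],"turn":[0,0,0],"hand":0.34},
    {"xyz":[-37,106,0],"turn":[0,0,0],"hand":0.34},
    {"xyz":[-33,143,0],"turn":[0,0,0],"hand":0.34},
    {"xyz":[-23,173,0],"turn":[0,0,0],"hand":0.34}
  ]
}}

```text
time: 18.4
tcp_pos: [0.4685, -0.1973, 0.0989]
orientation: [0.001, 1.0, -0.001, 0.001]
wrist_force: [0.1, -2.2, -0.8]
finger_gap: 0.339
finger_force: 0.9
```

Emit:
{"api": "carry_out", "payload": {
  "targets": [
    {"xyz":[7,13,0],"turn":[0,0,0],"hand":0.34},
    {"xyz":[13,25,0],"turn":[0,0,0],"hand":0.34},
    {"xyz":[13,25,0],"turn":[0,0,0],"hand":0.34}
  ]
}}

```text
time: 18.77
tcp_pos: [0.4821, -0.1729, 0.0979]
orientation: [0.0, 1.0, -0.0, 0.0]
wrist_force: [-0.4, -0.4, 0.5]
finger_gap: 0.341
finger_force: 0.0
```

Emit:
{"api": "carry_out", "payload": {
  "targets": [
    {"xyz":[-13,-26,0],"turn":[0,0,0],"hand":0.34},
    {"xyz":[-23,-57,0],"turn":[0,0,0],"hand":0.34},
    {"xyz":[-27,-94,0],"turn":[0,0,0],"hand":0.34},
    {"xyz":[-22,-131,0],"turn":[0,0,0],"hand":0.34},
    {"xyz":[-9,-168,0],"turn":[0,0,0],"hand":0.34}
  ]
}}

```text
time: 19.4
tcp_pos: [0.4713, -0.3425, 0.0974]
orientation: [0.001, 1.0, 0.001, -0.001]
wrist_force: [2.6, 6.2, -0.0]
finger_gap: 0.34
finger_force: 3.2
```

Emit:
{"api": "carry_out", "payload": {
  "targets": [
    {"xyz":[10,-19,0],"turn":[0,0,0],"hand":0.34},
    {"xyz":[20,-32,0],"turn":[0,0,0],"hand":0.34},
    {"xyz":[20,-32,0],"turn":[0,0,0],"hand":0.34}
  ]
}}

```text
time: 19.77
tcp_pos: [0.4921, -0.3742, 0.0973]
orientation: [0.001, 1.0, -0.0, -0.0]
wrist_force: [-1.2, 1.1, 0.3]
finger_gap: 0.339
finger_force: 0.0
```

```bash
cat > jaw.py <<'E'
from h import *
import sys
a=look('scene','sc'+sys.argv[1])[0][90:220,200:330];b=look('side','sd'+sys.argv[1])[0][100:230,180:310]
cv2.imwrite('pics/j%s.png'%sys.argv[1],np.hstack([cv2.resize(a,(400,400),interpolation=2),cv2.resize(b,(400,400),interpolation=2)])[:,:,::-1])
E
python3 jaw.py a
```

```text
(no output)
```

View pics/ja.png

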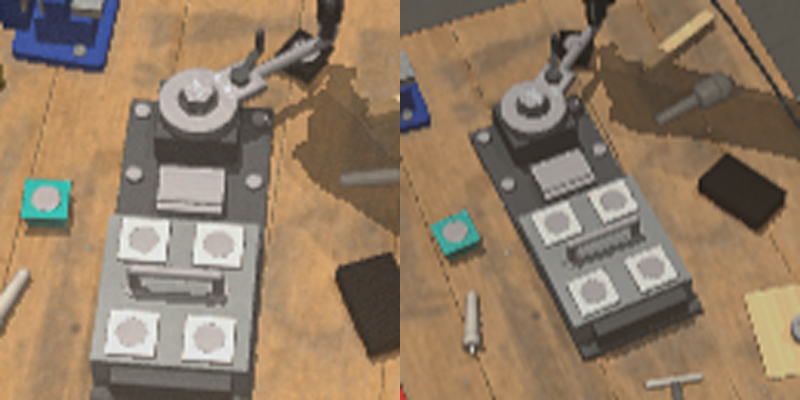

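Emit:
{"api": "carry_out", "payload": {
  "targets": [
    {"xyz":[-19,33,0],"turn":[0,0,0],"hand":0.34},
    {"xyz":[-32,70,0],"turn":[0,0,0],"hand":0.34},
    {"xyz":[-37,107,0],"turn":[0,0,0],"hand":0.34},
    {"xyz":[-33,144,0],"turn":[0,0,0],"hand":0.34},
    {"xyz":[-23,174,0],"turn":[0,0,0],"hand":0.34}
  ]
}}

```text
time: 20.5
tcp_pos: [0.4688, -0.1978, 0.0981]
orientation: [0.0, 1.0, -0.0, 0.0]
wrist_force: [-0.6, -2.3, -0.4]
finger_gap: 0.339
finger_force: 0.9
```

Emit:
{"api": "carry_out", "payload": {
  "targets": [
    {"xyz":[7,13,0],"turn":[0,0,0],"hand":0.34},
    {"xyz":[13,26,0],"turn":[0,0,0],"hand":0.34},
    {"xyz":[0,0,0],"turn":[0,0,0],"hand":0.34},
    {"xyz":[-10,-31,0],"turn":[0,0,0],"hand":0.34},
    {"xyz":[-14,-68,0],"turn":[0,0,0],"hand":0.34}
  ]
}}

```text
time: 21.12
tcp_pos: [0.4545, -0.2671, 0.0973]
orientation: [0.0, 1.0, 0.001, -0.001]
wrist_force: [0.7, 5.3, -1.6]
finger_gap: 0.343
finger_force: 2.4
```

Emit:
{"api": "carry_out", "payload": {
  "targets": [
    {"xyz":[5,-37,0],"turn":[0,0,0],"hand":0.34},
    {"xyz":[18,-74,0],"turn":[0,0,0],"hand":0.34},
    {"xyz":[28,-93,0],"turn":[0,0,0],"hand":0.34},
    {"xyz":[38,-106,0],"turn":[0,0,0],"hand":0.34},
    {"xyz":[38,-106,0],"turn":[0,0,0],"hand":0.34}
  ]
}}

```text
time: 21.75
tcp_pos: [0.4935, -0.3738, 0.0973]
orientation: [0.001, 1.0, -0.0, -0.0]
wrist_force: [-0.9, 0.3, -0.5]
finger_gap: 0.34
finger_force: 0.0
```

```bash
cat > jm.py <<'E'
from h import *
import sys
L=[('s0',0),('sca',0)] if len(sys.argv)>1 else []
look('scene','scx');L.append(('scx',0))
for n,_ in L:
    im,d,K,T=load(n);P=cloud(d,K,T)
    m=(d>0)&(P[...,2]>.036)&(P[...,2]<.052)&(abs(P[...,0]-.613)<.02)&(P[...,1]<-.12)&(P[...,1]>-.22)
    q=P[m];print(n,m.sum(),np.percentile(q[:,1],[3,50,97]).round(4),np.median(q[:,2]).round(3))
E
python3 jm.py 1
```

```text
s0 37 [-0.1859 -0.1457 -0.1308] 0.044
sca 184 [-0.1986 -0.1711 -0.1479] 0.045
scx 190 [-0.2054 -0.1778 -0.1302] 0.045
```

Emit:
{"api": "carry_out", "payload": {
  "targets": [
    {"xyz":[-19,33,0],"turn":[0,0,0],"hand":0.34},
    {"xyz":[-32,70,0],"turn":[0,0,0],"hand":0.34},
    {"xyz":[-37,107,0],"turn":[0,0,0],"hand":0.34},
    {"xyz":[-33,144,0],"turn":[0,0,0],"hand":0.34},
    {"xyz":[-23,174,0],"turn":[0,0,0],"hand":0.34}
  ]
}}

```text
time: 22.42
tcp_pos: [0.4698, -0.1977, 0.0981]
orientation: [0.0, 1.0, -0.0, 0.0]
wrist_force: [0.4, -2.3, -0.6]
finger_gap: 0.341
finger_force: 0.9
```

Emit:
{"api": "carry_out", "payload": {
  "targets": [
    {"xyz":[7,13,0],"turn":[0,0,0],"hand":0.34},
    {"xyz":[13,26,0],"turn":[0,0,0],"hand":0.34},
    {"xyz":[0,0,0],"turn":[0,0,0],"hand":0.34},
    {"xyz":[-10,-31,0],"turn":[0,0,0],"hand":0.34},
    {"xyz":[-14,-68,0],"turn":[0,0,0],"hand":0.34}
  ]
}}

```text
time: 23.05
tcp_pos: [0.4555, -0.267, 0.0973]
orientation: [0.0, 1.0, 0.001, -0.001]
wrist_force: [-0.6, 5.5, -1.2]
finger_gap: 0.341
finger_force: 2.4
```

Emit:
{"api": "carry_out", "payload": {
  "targets": [
    {"xyz":[5,-37,0],"turn":[0,0,0],"hand":0.34},
    {"xyz":[18,-74,0],"turn":[0,0,0],"hand":0.34},
    {"xyz":[28,-93,0],"turn":[0,0,0],"hand":0.34},
    {"xyz":[38,-106,0],"turn":[0,0,0],"hand":0.34},
    {"xyz":[38,-106,0],"turn":[0,0,0],"hand":0.34}
  ]
}}

```text
time: 23.68
tcp_pos: [0.4945, -0.3737, 0.0973]
orientation: [0.001, 1.0, -0.0, -0.0]
wrist_force: [0.0, -0.1, 0.2]
finger_gap: 0.335
finger_force: 0.0
```

```bash
python3 jm.py; python3 jaw.py b
```

```text
scx 189 [-0.215  -0.1867 -0.1487] 0.044
```

View pics/jb.png

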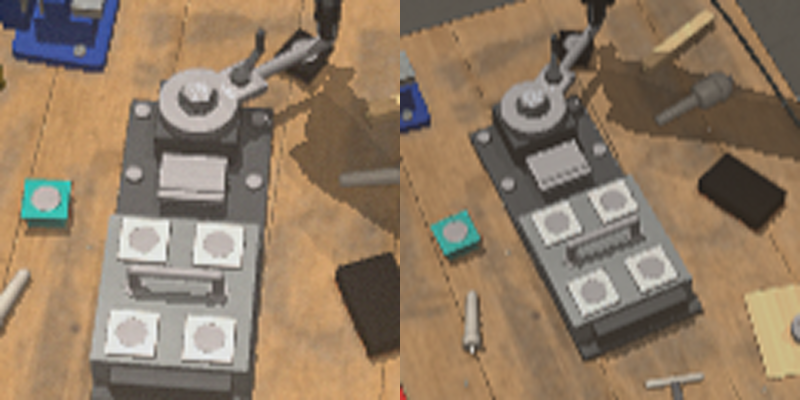

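Emit:
{"api": "carry_out", "payload": {
  "targets": [
    {"xyz":[-19,33,0],"turn":[0,0,0],"hand":0.34},
    {"xyz":[-32,70,0],"turn":[0,0,0],"hand":0.34},
    {"xyz":[-37,107,0],"turn":[0,0,0],"hand":0.34},
    {"xyz":[-33,144,0],"turn":[0,0,0],"hand":0.34},
    {"xyz":[-23,174,0],"turn":[0,0,0],"hand":0.34}
  ]
}}

```text
time: 24.45
tcp_pos: [0.471, -0.1978, 0.0981]
orientation: [0.0, 1.0, -0.0, 0.0]
wrist_force: [-0.5, -1.7, 1.0]
finger_gap: 0.335
finger_force: 0.9
```

Emit:
{"api": "carry_out", "payload": {
  "targets": [
    {"xyz":[7,13,0],"turn":[0,0,0],"hand":0.34},
    {"xyz":[13,26,0],"turn":[0,0,0],"hand":0.34},
    {"xyz":[0,0,0],"turn":[0,0,0],"hand":0.34},
    {"xyz":[-10,-31,0],"turn":[0,0,0],"hand":0.34},
    {"xyz":[-14,-68,0],"turn":[0,0,0],"hand":0.34}
  ]
}}

```text
time: 25.08
tcp_pos: [0.4565, -0.2671, 0.0974]
orientation: [0.0, 1.0, 0.001, -0.001]
wrist_force: [-0.1, 4.8, -0.6]
finger_gap: 0.34
finger_force: 2.4
```

Emit:
{"api": "carry_out", "payload": {
  "targets": [
    {"xyz":[5,-37,0],"turn":[0,0,0],"hand":0.34},
    {"xyz":[12,-56,0],"turn":[0,0,0],"hand":0.34},
    {"xyz":[18,-72,0],"turn":[0,0,0],"hand":0.34},
    {"xyz":[18,-72,0],"turn":[0,0,0],"hand":0.34}
  ]
}}

```text
time: 25.58
tcp_pos: [0.475, -0.3385, 0.0969]
orientation: [0.001, 1.0, 0.001, -0.001]
wrist_force: [-4.9, 7.9, 2.4]
finger_gap: 0.338
finger_force: 3.7
```

```bash
python3 jm.py
```

```text
scx 189 [-0.2181 -0.1892 -0.13  ] 0.045
```

Emit:
{"api": "carry_out", "payload": {
  "targets": [
    {"xyz":[0,5,0],"turn":[0,0,0],"hand":0.5},
    {"xyz":[0,5,50],"turn":[0,0,0],"hand":0.5},
    {"xyz":[20,40,100],"turn":[0,0,0.058],"hand":0.6},
    {"xyz":[50,90,120],"turn":[0,0,0.058],"hand":0.6},
    {"xyz":[80,130,120],"turn":[0,0,0.058],"hand":0.6}
  ]
}}

```text
time: 26.25
tcp_pos: [0.5574, -0.2075, 0.2202]
orientation: [-0.029, 1.0, -0.001, 0.002]
wrist_force: [-0.1, -1.3, -0.5]
finger_gap: 0.599
finger_force: 0.0
```

Emit:
{"api": "carry_out", "payload": {
  "targets": [
    {"xyz":[54,30,0],"turn":[0,0,0],"hand":0.6},
    {"xyz":[54,30,0],"turn":[0,0,0],"hand":0.6}
  ]
}}

```text
time: 26.5
tcp_pos: [0.6126, -0.1751, 0.2173]
orientation: [-0.031, 1.0, 0.001, 0.001]
wrist_force: [-1.1, -1.0, -0.1]
finger_gap: 0.604
finger_force: 0.0
```

```bash
python3 jm.py; python3 cov.py 10;python3 - <<'E'
from h import *
im,d,K,T=load('w10');P=cloud(d,K,T)
for zl,zh in((.05,.056),(.086,.1)):
    m=(d>0)&(P[...,2]>zl)&(P[...,2]<zh)&(abs(P[...,0]-.609)<.1)&(abs(P[...,1]+.044)<.12)
    q=P[m];r=cv2.minAreaRect((q[:,:2]*1000).astype(np.float32));print(zl,m.sum(),[np.round(x,1) for x in r])
for n in('s0','scx','s10'):
    im,d,K,T=load(n);P=cloud(d,K,T)
    m=(d>0)&(P[...,2]>.005)&(P[...,2]<.02)&(abs(P[...,0]-.6)<.1)&(P[...,1]>.04)&(P[...,1]<.09);print(n,np.percentile(P[m][:,1],98))
# board
im,d,K,T=load('scx');P=cloud(d,K,T)
m=((d>0)&(P[...,2]>.006)&(P[...,2]<.018)&(P[...,0]>.3)&(P[...,0]<.57)&(P[...,1]>.19)&(P[...,1]<.47)).astype(np.uint8)
m=cv2.morphologyEx(m,cv2.MORPH_OPEN,np.ones((5,5)))
k,l,st,c=cv2.connectedComponentsWithStats(m);i=1+st[1:,4].argmax();q=P[l==i];print('board',[np.round(x,1) for x in cv2.minAreaRect((q[:,:2]*1000).astype(np.float32))],np.median(q[:,2]))
E
```

```text
scx 182 [-0.2164 -0.1888 -0.1653] 0.045
[ 0.6108456  -0.1773847   0.21728534] [-0.73283226 -0.90039858 -0.72578196] 0.0
scene c1 135 [0.0564 0.0599 0.0627]
scene c2 124 [0.0567 0.0603 0.0631]
scene c3 119 [0.0572 0.0603 0.0643]
scene c4 32 [0.0567 0.0603 0.0629]
side c1 90 [0.0576 0.0601 0.0632]
side c2 71 [0.0576 0.0604 0.0634]
side c3 79 [0.0572 0.0606 0.0636]
wrist c1 1088 [0.0602 0.0612 0.0621]
wrist c2 1343 [0.0602 0.0612 0.0621]
wrist c3 1082 [0.0604 0.0613 0.0623]
wrist c4 1325 [0.0603 0.0613 0.0623]
0.05 12197 [array([609.5, -33.1]), array([155.5, 191.1]), np.float64(3.3)]
0.086 1312 [array([609. , -43.7]), array([94.6, 12.3]), np.float64(3.4)]
s0 0.07811063393490772
scx 0.08462149319227691
s10 0.07390574230263842
board [array([474.5, 329.3]), array([235. , 192.5]), np.float64(89.5)] 0.011683028561962017
```

View pics/w10.png

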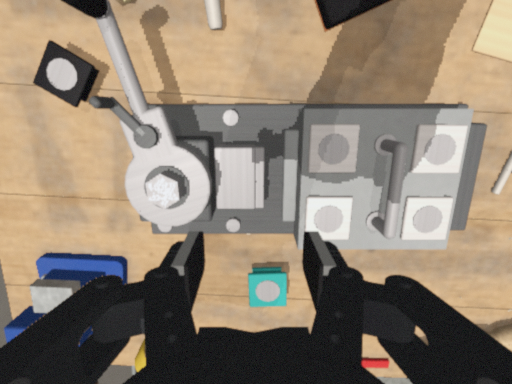

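Emit:
{"api": "carry_out", "payload": {
  "targets": [
    {"xyz":[-2,50,0],"turn":[0,0,0],"hand":0.6},
    {"xyz":[-2,100,0],"turn":[0,0,0],"hand":0.6},
    {"xyz":[-2,133,-40],"turn":[0,0,0],"hand":0.6},
    {"xyz":[-2,133,-90],"turn":[0,0,0],"hand":0.6},
    {"xyz":[-2,133,-100],"turn":[0,0,0],"hand":0.6}
  ]
}}

```text
time: 27.32
tcp_pos: [0.6058, -0.0469, 0.1156]
orientation: [-0.028, 1.0, -0.0, -0.002]
wrist_force: [-0.4, -1.3, 0.3]
finger_gap: 0.595
finger_force: 0.0
```

```bash
python3 - <<'E'
from h import *
print(arm.observe()['tcp_pos'])
for n in('scene','side'):
    im,d,K,T=look(n,'b'+n);
    h=cv2.cvtColor(im,cv2.COLOR_RGB2HSV)
    m=((h[...,0]>18)&(h[...,0]<32)&(h[...,1]>60)&(h[...,2]>170)).astype(np.uint8)
    m=cv2.morphologyEx(m,cv2.MORPH_OPEN,np.ones((3,3)))
    k,l,st,c=cv2.connectedComponentsWithStats(m);i=1+st[1:,4].argmax()
    cn,_=cv2.findContours((l==i).astype(np.uint8),0,1)
    p=max(cn,key=len)[:,0]
    g=np.array([ray(u,v,.012,K,T)[:2]*1000 for u,v in p],np.float32)
    print(n,st[i].tolist(),[np.round(x,1) for x in cv2.minAreaRect(g)])
E
```

```text
[ 0.60577443 -0.04688422  0.11559302]
scene [239, 272, 85, 91, 5803] [array([482.8, 328.8]), array([228.2, 197.4]), np.float64(86.6)]
side [285, 225, 76, 75, 3109] [array([483.7, 329.7]), array([226.8, 197. ]), np.float64(86.7)]
```

Emit:
{"api": "carry_out", "payload": {
  "targets": [
    {"xyz":[0,0,-20],"turn":[0,0,0],"hand":0.6},
    {"xyz":[0,0,-40],"turn":[0,0,0],"hand":0.6},
    {"xyz":[0,0,-45],"turn":[0,0,0],"hand":0.6},
    {"xyz":[0,0,-45],"turn":[0,0,0],"hand":0.6}
  ]
}}

```text
time: 27.92
tcp_pos: [0.6076, -0.046, 0.0726]
orientation: [-0.029, 1.0, -0.0, -0.0]
wrist_force: [-0.3, 0.1, 0.2]
finger_gap: 0.598
finger_force: 0.0
```

Emit:
{"api": "carry_out", "payload": {
  "targets": [
    {"xyz":[1,2,-1],"turn":[0,0,0],"hand":0.3},
    {"xyz":[1,2,-1],"turn":[0,0,0],"hand":0},
    {"xyz":[1,2,-1],"turn":[0,0,0],"hand":0},
    {"xyz":[1,2,-1],"turn":[0,0,0],"hand":0},
    {"xyz":[1,2,-1],"turn":[0,0,0],"hand":0}
  ],
  "squeeze": 110
}}

```text
time: 28.55
tcp_pos: [0.609, -0.0438, 0.0724]
orientation: [-0.029, 1.0, -0.0, 0.0]
wrist_force: [-1.0, 0.8, 4.7]
finger_gap: 0.101
finger_force: 107.6
```

Emit:
{"api": "carry_out", "payload": {
  "targets": [
    {"xyz":[0,0,6],"turn":[0,0,0],"hand":0},
    {"xyz":[0,0,18],"turn":[0,0,0],"hand":0},
    {"xyz":[0,0,35],"turn":[0,0,0],"hand":0},
    {"xyz":[0,0,55],"turn":[0,0,0],"hand":0},
    {"xyz":[0,0,75],"turn":[0,0,0],"hand":0}
  ]
}}

```text
time: 29.18
tcp_pos: [0.6088, -0.044, 0.1486]
orientation: [-0.029, 1.0, -0.0, 0.0]
wrist_force: [-0.2, -0.6, -11.0]
finger_gap: 0.094
finger_force: 107.3
```

Emit:
{"api": "carry_out", "payload": {
  "targets": [
    {"xyz":[0,0,20],"turn":[0,0,0],"hand":0},
    {"xyz":[0,0,35],"turn":[0,0,0],"hand":0},
    {"xyz":[0,0,35],"turn":[0,0,0],"hand":0}
  ]
}}

```text
time: 29.55
tcp_pos: [0.6092, -0.044, 0.1833]
orientation: [-0.029, 1.0, -0.0, 0.001]
wrist_force: [1.0, 0.2, -11.3]
finger_gap: 0.096
finger_force: 107.5
```

```bash
python3 - <<'E'
from h import *
s=arm.observe();print(s['tcp_pos'],s['wrist_force'],s['wrist_torque'],s['finger_gap'],s['joint_pos'].round(2))
a=look('scene','l1')[0][60:300,150:360];b=look('side','l2')[0][60:300,150:360]
cv2.imwrite('pics/l.png',np.hstack([cv2.resize(a,(400,457)),cv2.resize(b,(400,457))])[:,:,::-1])
E
```

```text
[ 0.60920726 -0.04401975  0.18325326] [  0.97434718   0.18951343 -11.33397532] [ 0.00706894 -0.00322927  0.05759718] 0.0958215069159561 [ 0.14  0.44 -0.16  1.69  0.08  1.01  1.58]
```

View pics/l.png

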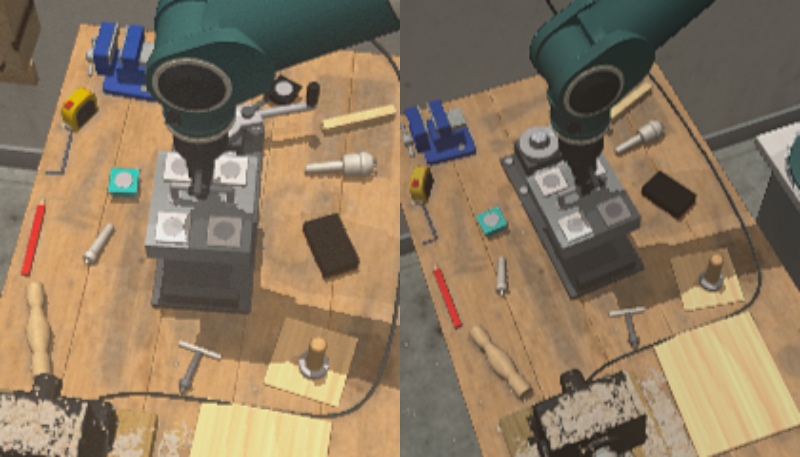

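Emit:
{"api": "carry_out", "payload": {
  "targets": [
    {"xyz":[-7,20,5],"turn":[0,0,-0.01],"hand":0},
    {"xyz":[-18,53,5],"turn":[0,0,-0.02],"hand":0},
    {"xyz":[-30,88,5],"turn":[0,0,-0.03],"hand":0},
    {"xyz":[-42,123,5],"turn":[0,0,-0.04],"hand":0},
    {"xyz":[-54,158,5],"turn":[0,0,-0.05],"hand":0}
  ]
}}

```text
time: 30.28
tcp_pos: [0.5537, 0.115, 0.1859]
orientation: [-0.003, 1.0, -0.0, -0.001]
wrist_force: [0.4, -0.5, -10.9]
finger_gap: 0.099
finger_force: 107.7
```

Emit:
{"api": "carry_out", "payload": {
  "targets": [
    {"xyz":[-12,35,0],"turn":[0,0,-0.01],"hand":0},
    {"xyz":[-24,70,0],"turn":[0,0,-0.02],"hand":0},
    {"xyz":[-36,105,0],"turn":[0,0,-0.03],"hand":0},
    {"xyz":[-48,140,0],"turn":[0,0,-0.04],"hand":0},
    {"xyz":[-60,175,0],"turn":[0,0,-0.05],"hand":0}
  ]
}}

```text
time: 30.9
tcp_pos: [0.4938, 0.2898, 0.1859]
orientation: [0.022, 1.0, -0.0, -0.001]
wrist_force: [0.6, -0.1, -11.2]
finger_gap: 0.098
finger_force: 107.7
```

Emit:
{"api": "carry_out", "payload": {
  "targets": [
    {"xyz":[-9,28,0],"turn":[0,0,-0.01],"hand":0},
    {"xyz":[-12,40,-10],"turn":[0,0,-0.017],"hand":0},
    {"xyz":[-12,40,-30],"turn":[0,0,-0.017],"hand":0},
    {"xyz":[-12,40,-40],"turn":[0,0,-0.017],"hand":0},
    {"xyz":[-12,40,-40],"turn":[0,0,-0.017],"hand":0}
  ]
}}

```text
time: 31.52
tcp_pos: [0.4824, 0.3282, 0.1458]
orientation: [0.03, 1.0, -0.001, -0.001]
wrist_force: [0.1, -0.4, -10.7]
finger_gap: 0.095
finger_force: 107.8
```

```bash
python3 - <<'E'
from h import *
s=arm.observe();print(s['tcp_pos'],s['wrist_force'],s['wrist_torque'],s['finger_gap'],s['orientation'].round(3))
a=look('scene','m1')[0][150:384,170:400];b=look('side','m2')[0][150:384,170:400]
cv2.imwrite('pics/m.png',np.hstack([cv2.resize(a,(400,407)),cv2.resize(b,(400,407))])[:,:,::-1])
for n in('m1','m2'):
    im,d,K,T=load(n);P=cloud(d,K,T);x=s['tcp_pos']
    m=(d>0)&(abs(P[...,0]-x[0])<.1)&(abs(P[...,1]-x[1])<.12)&(P[...,2]>.085)&(P[...,2]<.14)&(im.min(2)>120)
    q=P[m];c=np.linalg.lstsq(np.c_[q[:,:2]-x[:2],np.ones(len(q))],q[:,2],rcond=None)[0];print(n,m.sum(),c)
E
```

```text
[0.48241399 0.32824881 0.14581126] [  0.06642285  -0.40116778 -10.65840054] [0.01870802 0.05411301 0.01917057] 0.09450648033536865 [ 0.03   1.    -0.001 -0.001]
m1 1602 [-0.02726846  0.03407165  0.12941832]
m2 1084 [-0.00854737  0.03222254  0.1303912 ]
```

View pics/m.png

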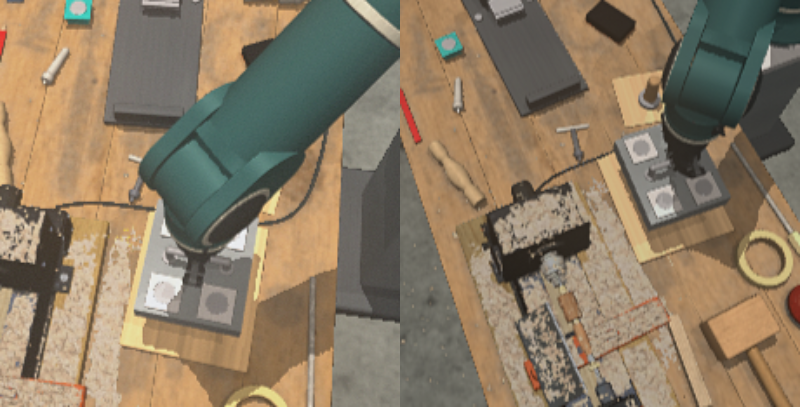

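Emit:
{"api": "carry_out", "payload": {
  "targets": [
    {"xyz":[0,0,-20],"turn":[0,0,0],"hand":0},
    {"xyz":[0,0,-42],"turn":[0,0,0],"hand":0},
    {"xyz":[0,0,-62],"turn":[0,0,0],"hand":0},
    {"xyz":[0,0,-71],"turn":[0,0,0],"hand":0},
    {"xyz":[0,0,-71],"turn":[0,0,0],"hand":0}
  ]
}}

```text
time: 32.25
tcp_pos: [0.4827, 0.329, 0.0759]
orientation: [0.03, 1.0, -0.0, -0.0]
wrist_force: [0.4, 0.9, -11.2]
finger_gap: 0.099
finger_force: 107.8
```

Emit:
{"api": "carry_out", "payload": {
  "targets": [
    {"xyz":[0,0,-2],"turn":[0,0,0],"hand":0},
    {"xyz":[0,0,-3],"turn":[0,0,0],"hand":0},
    {"xyz":[0,0,-3],"turn":[0,0,0],"hand":0}
  ]
}}

```text
time: 32.62
tcp_pos: [0.4827, 0.3291, 0.073]
orientation: [0.03, 1.0, 0.0, 0.0]
wrist_force: [0.2, -1.1, -11.5]
finger_gap: 0.099
finger_force: 107.8
```

Emit:
{"api": "carry_out", "payload": {
  "targets": [
    {"xyz":[0,0,-1],"turn":[0,0,0],"hand":0},
    {"xyz":[0,0,-2],"turn":[0,0,0],"hand":0},
    {"xyz":[0,0,-3],"turn":[0,0,0],"hand":0},
    {"xyz":[0,0,-3],"turn":[0,0,0],"hand":0}
  ]
}}

```text
time: 33.12
tcp_pos: [0.4828, 0.3291, 0.0704]
orientation: [0.03, 1.0, -0.0, 0.0]
wrist_force: [-4.4, -4.6, 3.2]
finger_gap: 0.098
finger_force: 110.2
```

Down on the board. Release and withdraw.

Emit:
{"api": "carry_out", "payload": {
  "targets": [
    {"xyz":[0,0,0.5],"turn":[0,0,0],"hand":0.2},
    {"xyz":[0,0,0.5],"turn":[0,0,0],"hand":0.5},
    {"xyz":[0,0,0.5],"turn":[0,0,0],"hand":0.6},
    {"xyz":[0,0,30],"turn":[0,0,0],"hand":0.6},
    {"xyz":[0,0,80],"turn":[0,0,0],"hand":0.6}
  ]
}}

```text
time: 33.75
tcp_pos: [0.4819, 0.3286, 0.1495]
orientation: [0.03, 1.0, -0.001, -0.001]
wrist_force: [0.3, -0.8, -0.1]
finger_gap: 0.602
finger_force: 0.0
```

Emit:
{"api": "carry_out", "payload": {
  "targets": [
    {"xyz":[0,0,60],"turn":[0,0,0],"hand":0.6},
    {"xyz":[20,-60,100],"turn":[0,0,0],"hand":0.6},
    {"xyz":[50,-120,120],"turn":[0,0,0],"hand":0.6},
    {"xyz":[90,-180,120],"turn":[0,0,0],"hand":0.6},
    {"xyz":[130,-220,120],"turn":[0,0,0],"hand":0.6}
  ]
}}

```text
time: 34.38
tcp_pos: [0.5995, 0.1234, 0.2704]
orientation: [0.03, 1.0, 0.0, 0.001]
wrist_force: [0.5, 0.4, 0.2]
finger_gap: 0.596
finger_force: 0.0
```

```bash
python3 - <<'E'
from h import *
s=arm.observe();print(s['tcp_pos'],s['wrist_force'])
a=look('scene','n1')[0][100:384,170:400];b=look('side','n2')[0][100:384,170:400]
cv2.imwrite('pics/n.png',np.hstack([cv2.resize(a,(400,494)),cv2.resize(b,(400,494))])[:,:,::-1])
for n in('n1','n2'):
    im,d,K,T=load(n);P=cloud(d,K,T);x=(.483,.329)
    m=((d>0)&(abs(P[...,0]-x[0])<.1)&(abs(P[...,1]-x[1])<.12)&(P[...,2]>.044)&(P[...,2]<.066))
    q=P[m];r=cv2.minAreaRect((q[:,:2]*1000).astype(np.float32));print(n,[np.round(v,1) for v in r])
    t=m&(im.min(2)>150);q=P[t];print(np.linalg.lstsq(np.c_[q[:,:2]-x,np.ones(len(q))],q[:,2],rcond=None)[0])
    c,sn=np.cos(-.059),np.sin(-.059)
    for X,Y in((38,54),(-38,54),(38,-54),(-38,-54)):
        p=np.array([x[0]+(c*X-sn*Y)/1e3,x[1]+(sn*X+c*Y)/1e3]);k=(d>0)&(np.hypot(P[...,0]-p[0],P[...,1]-p[1])<.017);print(X,Y,k.sum(),np.median(P[k][:,2]).round(4) if k.sum() else 0,end=' ; ')
    m=(d>0)&(P[...,2]>.08)&(P[...,2]<.105)&(abs(P[...,0]-.41)<.05)&(abs(P[...,1]-.135)<.05)
    q=P[m];print('tool',m.sum(),(q.min(0)+q.max(0))/2,q.max(0)-q.min(0))
E
```

```text
[0.59954868 0.12344783 0.27042338] [0.51959708 0.43698382 0.22864842]
n1 [array([483.7, 328.2]), array([172.9, 155.1]), np.float64(86.6)]
[0.00077199 0.00348164 0.05385104]
38 54 129 0.0576 ; -38 54 134 0.0578 ; 38 -54 116 0.0582 ; -38 -54 124 0.0585 ; tool 64 [0.41290141 0.13478301 0.09150038] [0.02499671 0.02540954 0.02290231]
n2 [array([485.2, 328.7]), array([171.3, 156.8]), np.float64(86.9)]
[-0.02474368  0.00815958  0.05626513]
38 54 84 0.0582 ; -38 54 81 0.0581 ; 38 -54 72 0.0585 ; -38 -54 72 0.058 ; tool 41 [0.41592286 0.13559113 0.08980962] [0.02413502 0.02335683 0.01834664]
```

View pics/n.png

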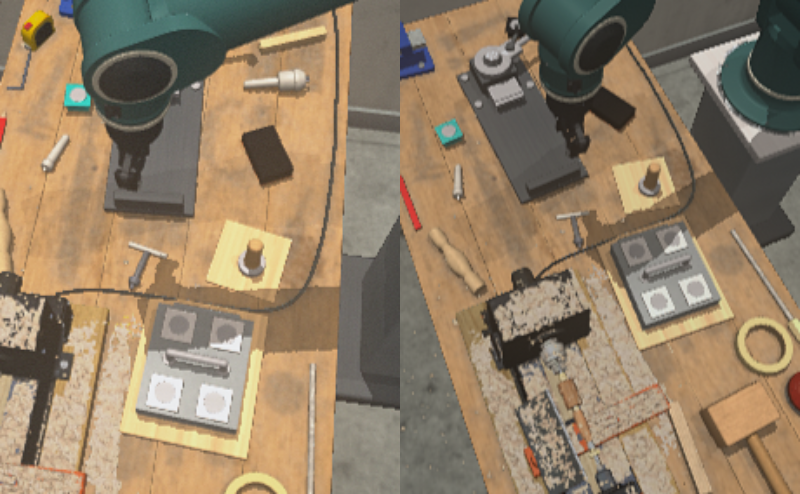

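The block sits level and centred on the board, all four covers read about 0.058 m (flush), and the tool stands upright on its rest. Handing in.

```bash
python3 -c "
from bench import arm
print(arm.close_job())"
```

```text
the job is handed in; nothing more can be done
None
```

The job is handed in and, by the last camera check, done as asked: all four covers flush, seating tool upright on its rest, clamp jaw about 20 mm clear of the foot, block level within about 2 mm of the board's centre; no score came back.

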